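Ready the biscuit press over the empty tray

TASK

Free the biscuit press: give the wing nut on its rack about a quarter turn anticlockwise so that the keeper strap swings right off the press's flange, then draw the press straight up out of the rack. Carry it to the empty baking tray and finish while still holding it there, still, nozzle down and leaning about 45 degrees, with the nozzle tip over the tray and about 6 cm above it, touching nothing. Leave the biscuits' tray and the other things on the table alone.

Things in the scene. Friction and masses are not known exactly. Their poses are not given: they have to be found in the camera images.
- rack: Fixed steel rack: foot 120 x 210 mm, two end walls, a top plate 100 (x) x 200 (y) x 12 mm, its upper face 105 mm above the table. Origin: centre of the foot, on the table. In its frame a through hole 46 mm wide (the press hangs there) is at (0, -40 mm) and the wing nut's stud at (0, +45 mm). Yawed up to 0.5 rad.
- wingnut (a joint): Angle of the captive wing nut and the keeper strap fixed under it, about the vertical stud; 0 = strap over the press (towards the rack's -y), growing anticlockwise seen from above, stop at 1.75 rad. Starts at 0 to 0.25. The strap lies 4 mm above the flange and keeps the press down until about 0.55 rad. Stays where left; friction about 0.05 N m.
- nut_wings (a point): Centre of the wing nut's wings, on the stud axis, 147 mm above the table: a brass upright blade 10 mm thick, 56 mm long and 30 mm high (15 mm above and below this point). It turns with the nut; the blade's long direction is this frame's y, in line with the strap, which points to this frame's -y.
- keeper_tip (a point): Free end of the steel keeper strap (18 mm wide, 4 mm thick), 61 mm from the stud axis, at mid thickness, 117.5 mm above the table.
- press: Biscuit press, 0.25-0.5 kg, loose, hanging in the hole with 2 mm play. Origin: centre of the underside of its flange (68 mm wide, 6 thick), which rests on the plate; z runs up to the head. Below: barrel 42 mm wide, 60 long, then a nozzle tapering over 30. Above: black flat-sided head to grip, 24 mm (x) by 36 (y), from 6 to 52 mm above the origin. Yawed up to 0.3 rad relative to the rack.
- press_head (a point): Centre of the press's gripping head, 32 mm above the press's origin; axes as the press.
- nozzle_tip (a point): Tip of the press's nozzle (12 mm wide), 90 mm below the press's origin along its axis.
- tray_empty: The empty dark steel baking tray, fixed, 250 (x) x 180 (y) mm, rim 20 mm high, walls and floor 5 mm. Origin: centre of its underside, on the table. It is to the left or to the right of the rack.
- tray_full: The same kind of tray, fixed, with rows of brown biscuits 34 x 30 x 12 mm on it; origin at the centre of its underside. On the other side of the rack.
- cutter: Bystander: steel cutter ring, 52 mm in diameter, 28 mm high, standing in the biscuits' tray. Origin: centre of its underside.
- spare_nozzle: Bystander: spare steel nozzle, a cone 34 mm wide and 36 mm high, on the table on the robot's side of the rack. Origin: centre of its underside.
- jam_jar: Bystander: jam jar, 66 mm in diameter, 85 mm high, beyond the rack. Origin: centre of its underside.
- honey_jar: Bystander: amber jar, 56 mm in diameter, 75 mm high, beyond the rack. Origin: centre of its underside.
- bowl: Bystander: white bowl, 120 mm in diameter, 50 mm high, beyond the rack. Origin: centre of its underside.
- spoon: Bystander: spoon, 150 mm long, lying on the table on the robot's side of the rack.
Mind the look-alikes: they are no part of the job. Leave any orange look-alike of the press alone.

How it is judged (in metres and radians):
On the way, in this order (a step that is already met when the one before it is completed fails the run):
1. the wing nut is turned so that the keeper is well off the flange, the press still in its hole (value of joint wingnut above 0.95 rad and distance of press from where it was at the start of the episode below 0.02 m), for 0.2 s.
2. the press is drawn right out of the rack, held by the fingers (height (world z) of nozzle_tip above 0.108 m and contact force between press and rack below 0.2 N and contact force between press and the fingers above 1 N), for 0.2 s.
At the end, for the whole second after the job is handed in: The robot's fingers hold the press still, clear of the rack, the trays and everything else; its axis leans 32 to 58 degrees from the vertical with the nozzle down; the nozzle tip is inside the empty tray's outline and 30 to 120 mm above the table; the keeper is still swung away (over 0.8 rad) (x of nozzle_tip in the frame of tray_empty between -0.12 and 0.12 m and y of nozzle_tip in the frame of tray_empty between -0.085 and 0.085 m and height (world z) of nozzle_tip between 0.03 and 0.12 m and angle between press's own z axis and vertical between 0.56 and 1.01 rad and linear speed of press below 0.03 m/s and angular speed of press below 0.2 rad/s and contact force between press and the fingers above 1 N and value of joint wingnut above 0.8 rad and contact force between press and rack below 0.2 N and contact force between press and tray_empty below 0.2 N and contact force between press and tray_full below 0.2 N and contact force between press and cutter below 0.2 N and contact force between press and spare_nozzle below 0.2 N and contact force between press and jam_jar below 0.2 N and contact force between press and honey_jar below 0.2 N and contact force between press and bowl below 0.2 N and contact force between press and spoon below 0.2 N); the arm keeps its last pose, push and grip.
It fails at once if a loose bystander shoved or knocked over (moved more than 40 mm) (distance of any of cutter, spare_nozzle, jam_jar, honey_jar, bowl, spoon from where it was at the start of the episode above 0.04 m).
It fails at once if the biscuits' tray hit with the press or the fingers (over 3 N) (contact force between tray_full and press above 3 N or contact force between tray_full and the fingers above 3 N).
It also fails if it takes over 51 s, if anything falls off the work surface, if the arm or the gripper's body presses on something with over 40 N, if the wrist force passes 120 N, or if a joint passes its speed limit or range.

ROBOT

A 6-joint arm with a two-finger parallel gripper is mounted at the origin on the work surface. World frame = base frame: x ahead of the robot, y to its left, z up, the work surface at z = 0. Lengths are in m, angles in degrees, forces in N, time in s.
With the tool pointing down it reaches from about 0.275 to 0.825 m from the base axis. Payload 5.2 kg.
Tool frame: the origin (TCP) lies between the finger pads; the fingertips stand 14 mm ahead of it and the grasp point (between the pads) lies 5 mm behind it; z points along the fingers, y is the direction in which the jaws open and shut (so a half turn about z gives the same grasp; the last joint's range is limited). The gripper opens to 93 mm and grips with 3 to 60 N. Pads are 15 mm wide; open, the fingers measure 128 mm over their backs; the gripper's body (75 mm by 188 mm) begins 65 mm behind the grasp point.
Start: joints at [57.365, 14.817, 87.949, -0, 77.235, -11.62], TCP at [0.197, 0.513, 0.233] pointing down, gripper open.
Joint ranges: [-179.93, 179.93], [-52.35, 119.4], [10.71, 147.94], [-69.91, 249.91], [12.55, 155.21], [-178.61, 178.61]. Speed limits (degrees/s): [147.25, 147.25, 180, 180, 180, 180].

INTERFACE

Orientations are given as a 3x3 rotation matrix whose columns are the frame's x, y, z axes.
In Python, from workcell import move_to, movel, goto_joints, command_gripper, sleep, ik, sense, snapshot, Unreachable, hand_in gives the robot as it stands. Calls block until the motion is done:
- move_to(position, orientation): joint-space move of the TCP to a pose.
- movel(position, attitude=None, speed=0.15, force_limit=None): straight line of the TCP; attitude=None keeps the orientation; speed is the mean speed in m/s. With force_limit (N) it stops when the force on the tool has changed by that much, and returns True; else False.
- goto_joints(angles): joint-space move.
- command_gripper(opening): finger opening in m; the grip force is fixed at half the most; returns when the fingers have stopped.
- sleep(seconds).
- ik(position, orientation): joint angles nearest the present ones, or None.
- sense(): the state.
- snapshot(name): name is "scene" or "side" or "wrist"; returns a dict with "pixels" (480x640x3 uint8, red, green, blue), "z_map" (480x640 float32, m along the optical axis (not along the pixel's ray), 0 where there is no reading), "camera_matrix" (3x3 intrinsics, pixels), "k1" (the pictures are not rectified: a ray, as slopes to the right and down, at radius r is drawn at 1 + k1 r^2 times it, then the intrinsics apply), "extrinsics" (4x4, takes a point from world to camera coordinates). Camera axes: x right, y down, z forward; pixel columns grow to the right and rows downward; lengths in m; the calibration is good to about 2 mm. A picture is of the moment at which its call begins.
A pose or a line that the arm cannot do raises Unreachable and nothing moves.
- hand_in(): hands the job in, once; it reports no verdict.
The state is a dict: "time_s": time; "qpos": joint angles; "qd": joint speeds; "joint_efforts": joint torques, N m; "position": TCP position; "tcp_rot": TCP orientation; "ft_force": force on the tool from outside, world axes, zero at the start; "torque": the same for the moment, N m; "width": finger opening in m.
Only numpy, scipy, OpenCV 4.12 (cv2) and the standard library are available. Lean on these libraries where they do the work, as an engineer would, in place of code of your own. Each camera call takes 0.05 s, during which the arm holds its last target.

## Working session

There is one attempt and no reset: what is moved stays moved. The work goes in short steps, each a Python script; the robot and the scene stay as the last script left them, time stands still between calls to the robot, and variables do not carry over. Pictures are saved under pics/ and viewed, and the job is handed in when it is done.

```bash
mkdir -p pics; ls; cat > h.py <<'E'
import numpy as np, cv2, pickle
from workcell import *
def snap(n,f=None):
    s=snapshot(n); 
    if f: cv2.imwrite('pics/'+f+'.png',s['pixels'][:,:,::-1]); pickle.dump(s,open('pics/'+f+'.pkl','wb'))
    return s
def ray(s,u,v):
    K=np.array(s['camera_matrix']);k=s['k1'];k=float(np.ravel(k)[0])
    d=np.array([(u-K[0,2])/K[0,0],(v-K[1,2])/K[1,1]]);x=d.copy()
    for _ in range(30): x=d/(1+k*(x@x))
    E=np.array(s['extrinsics']);R=E[:3,:3];t=E[:3,3]
    return -R.T@t, R.T@np.array([x[0],x[1],1.])
def onz(s,u,v,z):
    o,d=ray(s,u,v); return o+d*(z-o[2])/d[2]
def dep(s,u,v):
    o,d=ray(s,u,v); return o+d*float(s['z_map'][int(round(v)),int(round(u))])
def cloud(s):
    # all pixels -> world points (480,640,3)
    K=np.array(s['camera_matrix']);k=float(np.ravel(s['k1'])[0])
    u,v=np.meshgrid(np.arange(640),np.arange(480))
    d=np.stack([(u-K[0,2])/K[0,0],(v-K[1,2])/K[1,1]],-1);x=d.copy()
    for _ in range(30): x=d/(1+k*(x**2).sum(-1,keepdims=True))
    E=np.array(s['extrinsics']);R=E[:3,:3];t=E[:3,3]
    c=np.concatenate([x,np.ones(x.shape[:2]+(1,))],-1)*s['z_map'][...,None]
    p=(c-t)@R; p[s['z_map']<=0]=np.nan
    return p
def proj(s,p):
    E=np.array(s['extrinsics']);c=E[:3,:3]@np.array(p)+E[:3,3];x=c[:2]/c[2];k=float(np.ravel(s['k1'])[0])
    x=x*(1+k*(x@x));K=np.array(s['camera_matrix']);return K[:2,:2]@x+K[:2,2]
def tri(s1,p1,s2,p2):
    o1,d1=ray(s1,*p1);o2,d2=ray(s2,*p2);A=np.stack([d1,-d2],1)
    t=np.linalg.lstsq(A,o2-o1,rcond=None)[0];a=o1+t[0]*d1;b=o2+t[1]*d2
    return (a+b)/2,np.linalg.norm(a-b)
E
python3 - <<'E'
from h import *
for n in ['scene','side','wrist']:
    s=snap(n,n+'0'); print(n,s['camera_matrix'],s['k1'],np.round(s['extrinsics'],3), (s['z_map']>0).mean())
print(sense())
E
```

```text
pics
scene [[503.87198775   0.         320.87820618]
 [  0.         503.87198775 246.49604682]
 [  0.           0.           1.        ]] -0.1360552103250721 [[-0.32   0.947 -0.005  0.178]
 [ 0.776  0.259 -0.574 -0.376]
 [-0.543 -0.188 -0.819  1.492]
 [ 0.     0.     0.     1.   ]] 0.9961653645833334
side [[547.15445962   0.         319.32362224]
 [  0.         547.15445962 243.14611549]
 [  0.           0.           1.        ]] 0.04691053089759768 [[-9.940e-01 -1.130e-01 -1.000e-03  5.880e-01]
 [-8.700e-02  7.740e-01 -6.270e-01  8.500e-02]
 [ 7.200e-02 -6.230e-01 -7.790e-01  1.104e+00]
 [ 0.000e+00  0.000e+00  0.000e+00  1.000e+00]] 0.9960514322916667
wrist [[371.83288299   0.         327.2472826 ]
 [  0.         371.83288299 239.17600841]
 [  0.           0.           1.        ]] 0.0243187990723946 [[ 0.359  0.933 -0.002 -0.549]
 [ 0.903 -0.347  0.256 -0.029]
 [ 0.238 -0.093 -0.967  0.39 ]
 [ 0.     0.     0.     1.   ]] 0.996005859375
{'time_s': 0.15, 'qpos': array([ 5.73627469e+01,  1.48500538e+01,  8.79936234e+01, -3.18794790e-04,
        7.72342371e+01, -1.16192505e+01]), 'qd': array([ 0.04255194, -0.06617358, -0.3804766 ,  0.05038617, -0.08874936,
       -0.05352937]), 'joint_efforts': array([ 2.85679664e-03, -4.37642705e+01, -2.84234619e+01,  7.20135681e-02,
        3.80243571e-02, -7.62307081e-05]), 'position': array([0.19703544, 0.51309578, 0.23202641]), 'tcp_rot': array([[-9.33468124e-01,  3.58659630e-01, -7.28828144e-04],
       [ 3.58660270e-01,  9.33467457e-01, -1.14806770e-03],
       [ 2.68571818e-04, -1.33308630e-03, -9.99999075e-01]]), 'ft_force': array([ 0.2437397 , -1.21884235, -0.21497513]), 'torque': array([ 0.02958844,  0.02027802, -0.0143997 ]), 'width': 0.093090968099587}
```

View pics/scene0.png

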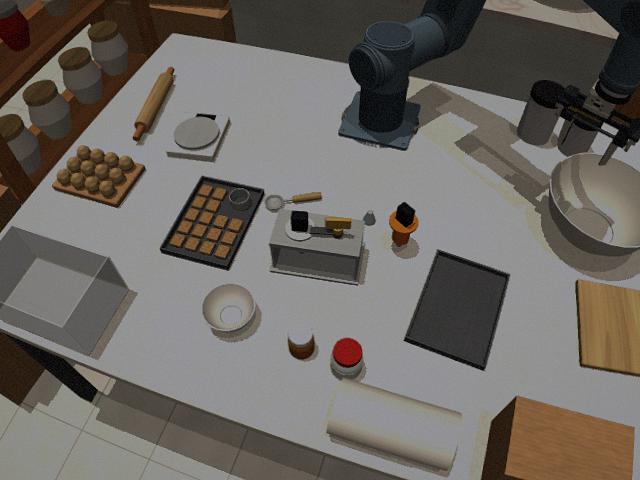

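View pics/side0.png

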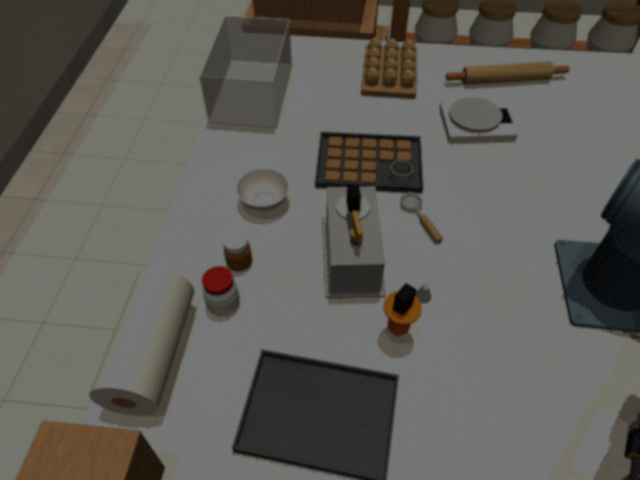

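View pics/wrist0.png

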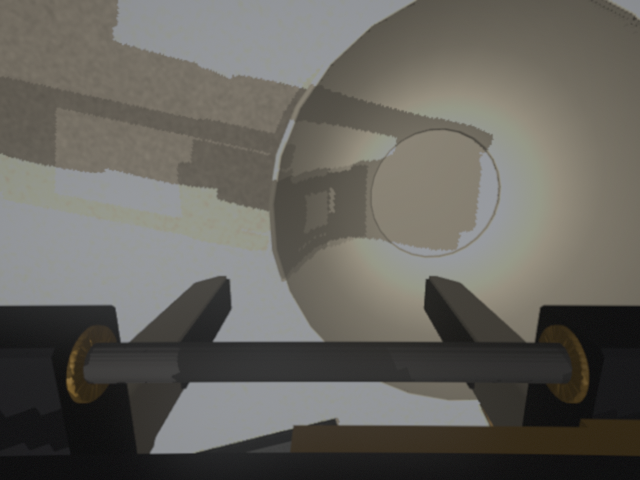

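Scene view: the press (black head, white flange) is at about (300,222) in the rack, with the brass wing at (338,223). An orange look-alike stands free at (404,222). The empty tray is at (458,307) and the biscuit tray at (213,222). The task's press is the one in the rack under the strap. I'll confirm that in a crop and measure it.

```bash
python3 - <<'E'
from h import *
a=pickle.load(open('pics/scene0.pkl','rb'));b=pickle.load(open('pics/side0.pkl','rb'))
c1=cv2.resize(a['pixels'][185:295,260:380,::-1],None,fx=4,fy=4,interpolation=cv2.INTER_CUBIC)[:,:400*2]
c2=cv2.resize(b['pixels'][175:305,315:395,::-1],None,fx=4,fy=4,interpolation=cv2.INTER_CUBIC)
h=max(c1.shape[0],c2.shape[0]);o=np.zeros((h,c1.shape[1]+c2.shape[1],3),np.uint8);o[:c1.shape[0],:c1.shape[1]]=c1;o[:c2.shape[0],c1.shape[1]:]=c2
cv2.imwrite('pics/crop1.png',o);print(o.shape)
for n,s,uv in [('scene',a,[(300,218),(338,222),(290,230),(404,212),(458,307),(213,222),(370,216),(348,350),(301,342),(230,308)]),('side',b,[(354,192),(356,225),(350,260),(405,295),(318,410),(370,160),(425,292)])]:
    for p in uv: print(n,p,np.round(dep(s,*p),3))
E
```

```text
(520, 800, 3)
scene (300, 218) [ 0.54  -0.052  0.159]
scene (338, 222) [0.524 0.028 0.157]
scene (290, 230) [ 0.545 -0.076  0.112]
scene (404, 212) [0.44  0.155 0.143]
scene (458, 307) [0.554 0.327 0.004]
scene (213, 222) [ 0.511 -0.303  0.008]
scene (370, 216) [0.384 0.071 0.029]
scene (348, 350) [0.768 0.128 0.089]
scene (301, 342) [0.776 0.033 0.078]
scene (230, 308) [ 0.719 -0.161  0.004]
side (354, 192) [ 0.53  -0.052  0.155]
side (356, 225) [0.52  0.037 0.162]
side (350, 260) [0.526 0.073 0.103]
side (405, 295) [0.428 0.166 0.142]
side (318, 410) [0.557 0.324 0.004]
side (370, 160) [ 0.503 -0.306  0.009]
side (425, 292) [0.377 0.078 0.03 ]
```

View pics/crop1.png

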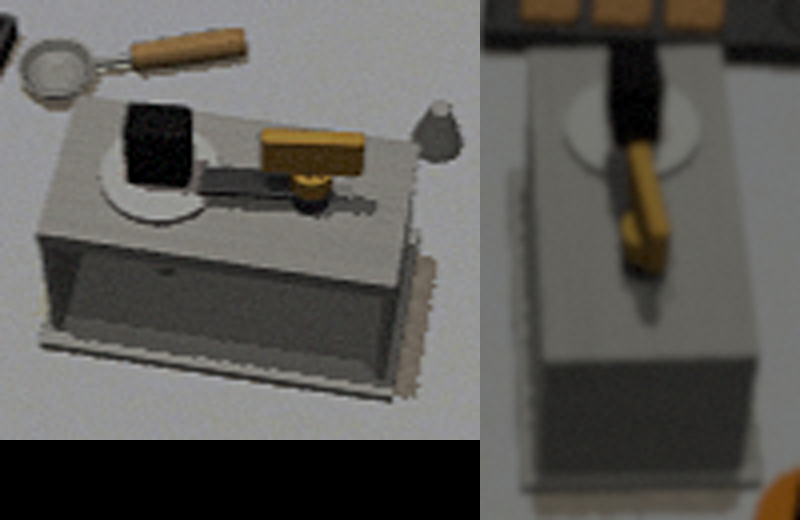

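Confirmed: in the crop, the white-flanged press with the black head sits under the dark strap and the brass nut. Next step is the wrist camera over the rack.

```bash
cat >> h.py <<'E'
def Rdown(yaw):  # tool y (jaw) at world angle yaw, z down
    y=np.array([np.cos(yaw),np.sin(yaw),0]);z=np.array([0,0,-1.]);return np.stack([np.cross(y,z),y,z],1)
E
python3 - <<'E'
from h import *
s=pickle.load(open('pics/wrist0.pkl','rb'));E=np.array(s['extrinsics']);C=-E[:3,:3].T@E[:3,3]
st=sense();R=st['tcp_rot'];Ct=R.T@(C-st['position']);zt=R.T@E[2,:3];print('cam in tool',Ct,zt)
for yaw in (0,np.pi):
  Rd=Rdown(yaw); 
  # look at rack centre from above
  q=None
  zw=Rd@zt
  for h in (.34,.38):
    c=Rd@Ct
    L=(h+c[2]-.12)/-zw[2]
    p=np.array([.525,-.01,.12])-zw*L-c; p[2]=h
    print(yaw,h,p,ik(p,Rd))
  print('blade',ik([.52,.035,.15],Rd),'press',ik([.54,-.05,.14],Rd))
E
```

```text
cam in tool [ 7.10065129e-02  1.16458280e-04 -1.51213351e-01] [-2.55908020e-01 -4.41714394e-04  9.66701035e-01]
0 0.34 [0.52505316 0.01726221 0.34      ] [-1.02927815e+01  9.37599016e+00  8.00733044e+01 -2.54444375e-14
  9.05507054e+01 -1.02927815e+01]
0 0.38 [0.52507144 0.02785113 0.38      ] [-9.12843748e+00  9.06406711e+00  7.50983274e+01 -2.54444375e-14
  9.58376055e+01 -9.12843748e+00]
blade [-8.42388350e+00  1.60100247e+01  9.86668070e+01 -2.54444375e-14
  6.53231683e+01 -8.42388350e+00] press [-1.70792636e+01  1.86343734e+01  9.64729948e+01 -2.54444375e-14
  6.48926318e+01 -1.70792636e+01]
3.141592653589793 0.34 [ 0.52494684 -0.03726221  0.34      ] [-1.62141616e+01  9.47726881e+00  7.99512398e+01 -2.54444375e-14
  9.05714913e+01  1.63785838e+02]
3.141592653589793 0.38 [ 0.52492856 -0.04785113  0.38      ] [-1.73428928e+01  9.20708858e+00  7.49270731e+01 -2.54444375e-14
  9.58658384e+01  1.62657107e+02]
blade [-8.42388350e+00  1.60100247e+01  9.86668070e+01 -2.54444375e-14
  6.53231683e+01  1.71576117e+02] press [-1.70792636e+01  1.86343734e+01  9.64729948e+01 -2.54444375e-14
  6.48926318e+01  1.62920736e+02]
```

```bash
python3 - <<'E'
from h import *
st=sense(); movel([*st['position'][:2],.36],speed=.25)
move_to([.525,.02,.36],Rdown(0)); sleep(.3)
snap('wrist','w1')
movel([.525,-.05,.36],speed=.2); sleep(.3); snap('wrist','w2')
print(sense()['time_s'])
E
```

```text
4.1333
```

View pics/w1.png

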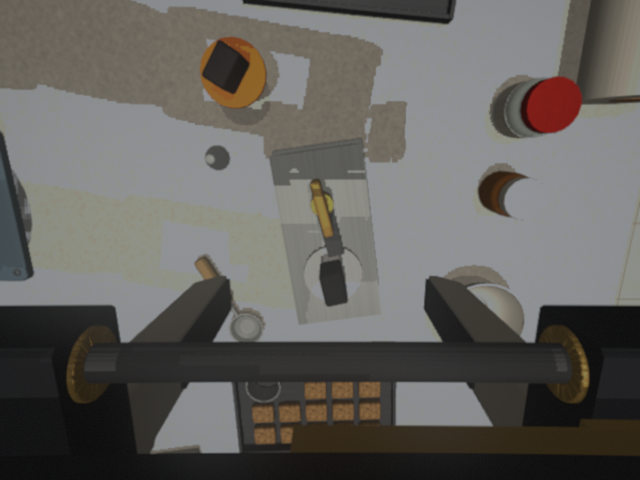

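View pics/w2.png

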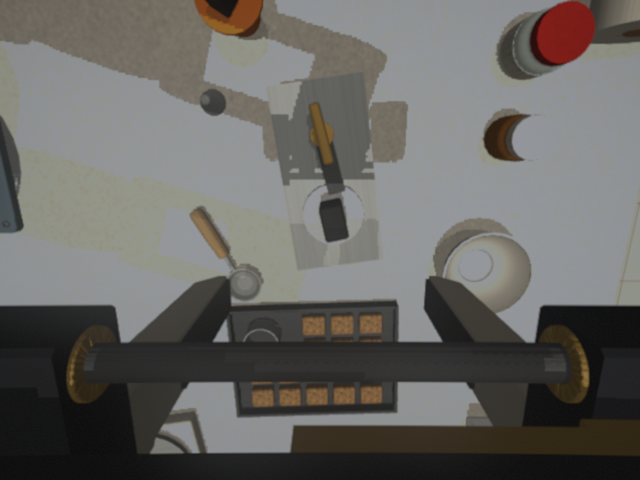

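Wrist views: blade top from (313,105) to (327,162) in w2, head at (333,218), strap pointing to (336,190). Next I'll measure their positions and orientations.

```bash
cat > meas.py <<'E'
from h import *
def top(s,kind,roi=None):
    c=cloud(s); hsv=cv2.cvtColor(s['pixels'],cv2.COLOR_RGB2HSV)
    reg=(c[...,0]>.42)&(c[...,0]<.62)&(c[...,1]>-.16)&(c[...,1]<.1)
    if kind=='blade': m=reg&(hsv[...,1]>110)&(c[...,2]>.154)&(c[...,2]<.172)
    elif kind=='head': m=reg&(hsv[...,2]<70)&(c[...,2]>.148)&(c[...,2]<.167)
    elif kind=='flange': m=reg&(c[...,2]>.106)&(c[...,2]<.116)
    elif kind=='plate': m=reg&(c[...,2]>.095)&(c[...,2]<.115)
    m=m.astype(np.uint8); n,l,st,ce=cv2.connectedComponentsWithStats(m)
    i=1+np.argmax(st[1:,4]); m=l==i
    return m,c
def rect(s,m,z):
    v,u=np.nonzero(m); P=np.array([onz(s,a,b,z)[:2] for a,b in zip(u,v)])
    r=cv2.minAreaRect((P*1000).astype(np.float32)); b=cv2.boxPoints(r)
    e=[b[1]-b[0],b[2]-b[1]]; L=[np.hypot(*x) for x in e]; k=int(np.argmax(L)); a=np.degrees(np.arctan2(e[k][1],e[k][0]))%180
    return np.round(r[0],1),np.round(sorted(L),1),round(float(a),1)
E
python3 - <<'E'
from meas import *
S={n:pickle.load(open(f'pics/{n}.pkl','rb')) for n in('w1','w2','scene0','side0')}
cen={}
for n,s in S.items():
  for k in('blade','head','plate'):
    try:
      m,c=top(s,k); z=np.nanmedian(c[m][:,2]); cen[n,k]=np.argwhere(m).mean(0)[::-1]
      print(n,k,m.sum(),'z',round(float(z),4),'rect',*rect(s,m,z),'uv',np.round(cen[n,k],1))
    except Exception as e: print(n,k,e)
for k in('blade','head'):
  for x,y in(('w1','w2'),('w2','scene0'),('w2','side0')): print(k,x,y,*tri(S[x],cen[x,k],S[y],cen[y,k]))
E
```

```text
w1 blade 553 z 0.1608 rect [519.3  28.4] [10.1 55.2] 105.4 uv [321.4 208.6]
w1 head 739 z 0.1561 rect [531.2 -54.1] [23.3 36.5] 102.4 uv [333.3 287.4]
w1 plate 12781 z 0.1045 rect [525.5 -17.1] [ 99.9 199.9] 98.1 uv [326.9 230.2]
w2 blade 624 z 0.1609 rect [519.4  27.6] [ 9.9 54.6] 104.2 uv [321.1 133.7]
w2 head 799 z 0.1561 rect [531.  -55.1] [22.7 35.2] 102.8 uv [333.5 221.9]
w2 plate 14755 z 0.1044 rect [525.2 -17. ] [100.5 200.4] 98.2 uv [326.9 168.2]
scene0 blade 148 z 0.1616 rect [523.   26.9] [16.3 53.8] 104.4 uv [337.8 220.2]
scene0 head 180 z 0.158 rect [536.2 -55.7] [30.2 34.7] 108.4 uv [299.  216.2]
scene0 plate 2617 z 0.1066 rect [529.7 -18.1] [108.  200.6] 98.2 uv [316.8 236.6]
side0 blade 136 z 0.1617 rect [519.2  32.2] [10.4 60.5] 104.0 uv [356.8 223.1]
side0 head 202 z 0.1562 rect [530.2 -49.9] [24.8 45.4] 104.1 uv [353.8 192.2]
side0 plate 3440 z 0.1053 rect [524.6 -11.2] [100.3 207.5] 98.1 uv [354.4 231. ]
blade w1 w2 [0.51902115 0.02792696 0.15607283] 3.157430714902246e-05
blade w2 scene0 [0.51922953 0.0272814  0.15784067] 0.0012934643027486038
blade w2 side0 [0.51913059 0.02791488 0.15702775] 0.00021751702978252367
head w1 w2 [ 0.53103231 -0.05599513  0.15056066] 0.00011157498670938987
head w2 scene0 [ 0.53108462 -0.05674643  0.15189926] 0.002051435840777096
head w2 side0 [ 0.53077974 -0.05590161  0.15099827] 0.0003793849442498773
```

Measurements agree with the given sizes:

| Item | Measured | Check |
|---|---|---|
| Plate | 100 x 200 mm | matches |
| Rack yaw | 8.2° | inside the 0.5 rad limit |
| Stud | (0.519, 0.028) | expected (0.5189, 0.0275) |
| Press | (0.531, -0.0555) | expected (0.531, -0.0566) |
| Nut angle | about 0.11 rad | inside 0–0.25 |
| Blade top | z about 0.161 | text gives 0.162 |

Turning the nut next.

```bash
python3 - <<'E'
from h import *
r=np.radians
y0=r(14.6)
command_gripper(.05)
move_to([.519,.028,.22],Rdown(y0))
print(movel([.519,.028,.150],speed=.1,force_limit=8))
command_gripper(0.0); s=sense(); print(s['width'],s['ft_force'],s['position'])
q=np.array(s['qpos'])
for d in(25,50,76):
    qq=ik([.519,.028,.150],Rdown(y0+r(d))); goto_joints(qq)
    s=sense(); print(d,np.round(qq,1),s['width'],np.round(s['ft_force'],1),np.round(s['torque'],2),s['time_s'])
sleep(.2); snap('side','s1')
command_gripper(.03); movel([.519,.028,.25],speed=.2); print(sense()['time_s'],sense()['width'])
E
```

```text
False
0.009649758439931239 [-0.22358148  0.52990618  0.18044489] [0.51909633 0.02805405 0.15003562]
25 [ -9.2  15.9  98.9  -0.   65.3 -48.8] 0.009939410423299747 [-1.3  0.1  0.8] [-0.07  0.14  0.05] 7.7417
50 [ -9.2  15.9  98.9  -0.   65.3 -73.8] 0.01003140050607006 [-2.6 -2.5  2.5] [-0.33  0.38  0.05] 8.2417
76 [ -9.2  15.9  98.9  -0.   65.3 -99.8] 0.010086426464359725 [-3.9 -3.5  2.9] [-0.68  0.58  0.06] 8.75
10.2167 0.03020970605690778
```

```bash
python3 - <<'E'
from meas import *
move_to([.525,-.03,.32],Rdown(np.radians(12.6))); sleep(.3)
s=snap('wrist','w3')
for k in('blade','head'):
  m,c=top(s,k); z=np.nanmedian(c[m][:,2]); print(k,round(float(z),4),*rect(s,m,z))
# lean plan: nozzle tip over tray centre
from itertools import product
t=np.array([.555,.325,.06]) 
for az in range(0,360,30):
  a=np.radians(az);h=np.array([np.cos(a),np.sin(a),0]);z=(h-np.array([0,0,1]))/2**.5
  for sg in(1,-1):
    y=sg*(h+np.array([0,0,1]))/2**.5; R=np.stack([np.cross(y,z),y,z],1)
    p=t-z*(.090+.030+.005-.010)
    q=ik(p,R); print(az,sg,None if q is None else np.round(q,1))
E
```

```text
blade 0.161 [519.2  27.5] [ 9.9 54.4] 0.4
head 0.1561 [530.9 -54.4] [21.5 35.2] 102.6
0 1 None
0 -1 None
30 1 [   9.9    6.4  132.8   99.7   14.2 -114.5]
30 -1 [  9.9   6.4 132.8  99.7  14.2  65.5]
60 1 [ -10.8   13.6  122.9   64.5   47.7 -118.5]
60 -1 [-10.8  13.6 122.9  64.5  47.7  61.5]
90 1 [ -12.1   27.   100.5   46.7   71.8 -125.3]
90 -1 [-12.1  27.  100.5  46.7  71.8  54.7]
120 1 [  -5.8   41.1   73.7   35.1   94.5 -132.4]
120 -1 [-5.8 41.1 73.7 35.1 94.5 47.6]
150 1 [   3.3   55.5   44.5   25.9  117.3 -142.5]
150 -1 [  3.3  55.5  44.5  25.9 117.3  37.5]
180 1 None
180 -1 None
210 1 None
210 -1 None
240 1 None
240 -1 None
270 1 [ 42.4  55.8  43.8 -33.9 110.5 128.9]
270 -1 [ 42.4  55.8  43.8 -33.9 110.5 -51.1]
300 1 [ 48.7  41.5  73.  -42.2  85.  120.1]
300 -1 [ 48.7  41.5  73.  -42.2  85.  -59.9]
330 1 [ 49.9  27.3  99.9 -55.   58.2 112.8]
330 -1 [ 49.9  27.3  99.9 -55.   58.2 -67.2]
```

View pics/w3.png

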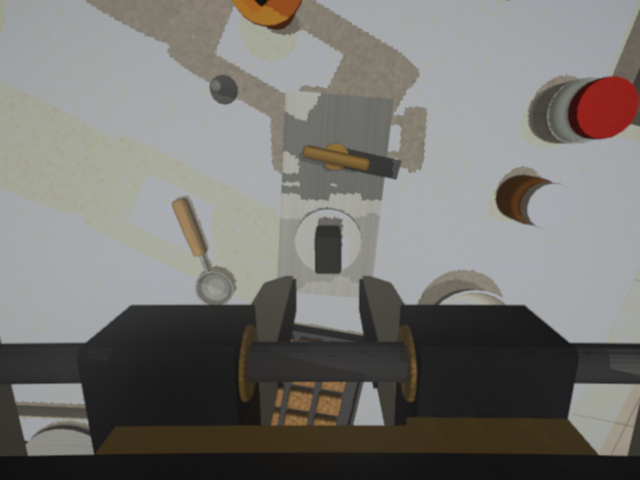

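The nut now stands at about 82° (1.43 rad), with the strap pointing off to (395,170), clear of the flange. The head hasn't moved: (0.531, -0.0545), yaw unchanged. Next I'll grasp the press and lift it, and also measure the empty tray and whatever stands near it.

```bash
python3 - <<'E'
from h import *
R=Rdown(np.radians(12.6)); x,y=.531,-.055
command_gripper(.06)
move_to([x,y,.21],R)
print('hit',movel([x,y,.130],speed=.1,force_limit=8))
command_gripper(0.0); s=sense(); print(s['width'],np.round(s['ft_force'],1))
print('hit',movel([x,y,.165],speed=.08,force_limit=25)); s=sense(); print(np.round(s['ft_force'],1),s['width'])
print('hit',movel([x,y,.315],speed=.12,force_limit=25)); sleep(.3);s=sense(); print(np.round(s['ft_force'],1),np.round(s['torque'],2),s['width'],s['position'],s['time_s'])
snap('scene','sc2');snap('side','sd2')
a=pickle.load(open('pics/scene0.pkl','rb'));
for n in('scene0','side0'):
  s=pickle.load(open(f'pics/{n}.pkl','rb'));c=cloud(s);hsv=cv2.cvtColor(s['pixels'],cv2.COLOR_RGB2HSV)
  m=((c[...,0]>.35)&(c[...,0]<.8)&(c[...,1]>.15)&(c[...,1]<.52)&(c[...,2]<.03)&(hsv[...,2]<75)).astype(np.uint8)
  m=cv2.morphologyEx(m,cv2.MORPH_CLOSE,np.ones((5,5)));k,l,st,ce=cv2.connectedComponentsWithStats(m);i=1+np.argmax(st[1:,4])
  P=(c[l==i][:,:2]*1000).astype(np.float32);P=P[np.isfinite(P).all(1)];print(n,st[i],cv2.minAreaRect(P))
c=cloud(a)
for X in np.arange(.25,.8,.05):
  print(round(X,2),[ (lambda v: int(1000*np.nanmax(v)) if v.size else -1)(c[(abs(c[...,0]-X)<.025)&(abs(c[...,1]-Y)<.025)][:,2]) for Y in np.arange(.1,.7,.05)])
E
```

```text
hit False
0.023971514433495485 [-0.1 -0.7  0.8]
hit False
[ 0.3  0.1 -2.9] 0.02399472451277049
hit False
[-0.4 -0.1 -2.3] [-0.05  0.01  0.01] 0.02410933863977361 [ 0.53090533 -0.05494614  0.31466508] 16.8417
scene0 [ 404  250  106  121 8025] ((551.3699951171875, 328.6572570800781), (180.6276092529297, 264.8659362792969), 84.67575073242188)
side0 [  232   350   166   130 16120] ((555.0955200195312, 330.2763977050781), (183.57363891601562, 250.12417602539062), 84.75604248046875)
0.25 [7, 8, 8, 8, 6, 6, 5, 619, 604, 488, 349, 12]
0.3 [7, 7, 6, 7, 8, 7, 8, 7, 135, 99, 40, 30]
0.35 [24, -1, 8, 9, 8, 7, 6, 6, 133, 133, 134, 135]
0.4 [98, 146, 103, 18, 17, 6, 7, 6, 7, 6, 22, 25]
0.45 [96, 147, 142, 24, 25, 26, 26, 23, 7, 7, 24, 25]
0.5 [109, 7, 6, 26, 11, 13, 25, 7, 7, 6, 23, 24]
0.55 [110, 7, 6, 26, 11, 12, 24, 6, 8, 6, 26, 24]
0.6 [7, 5, 6, 24, 12, 12, 24, 8, 6, 5, 24, 23]
0.65 [6, 6, 7, 25, 23, 11, 25, 7, 6, 7, 6, 7]
0.7 [6, 8, 6, 25, 26, 24, 24, 7, 6, 6, 8, 7]
0.75 [89, 90, 6, 6, 6, 7, 5, 6, 4, -1, -1, -1]
```

```bash
python3 - <<'E'
import cv2,numpy as np
a=cv2.imread('pics/sc2.png')[90:270,230:430];b=cv2.imread('pics/sd2.png')[60:260,250:450]
o=np.zeros((600,800,3),np.uint8);a=cv2.resize(a,(400,360));b=cv2.resize(b,(400,400));o[:360,:400]=a;o[:400,400:]=b
cv2.imwrite('pics/crop2.png',o[:400])
E
```

```text
(no output)
```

View pics/crop2.png

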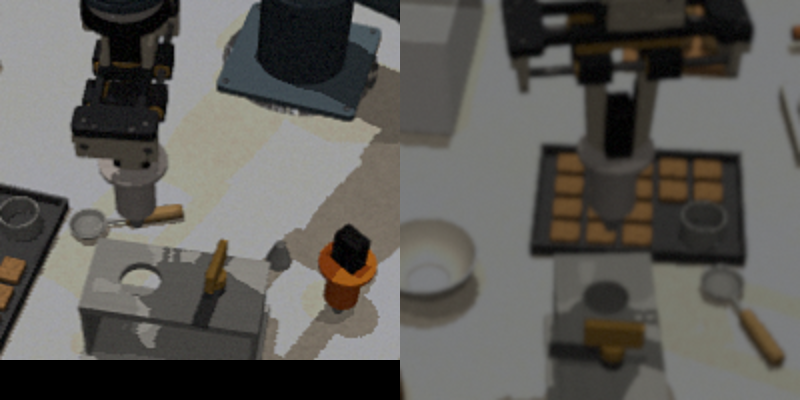

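```bash
cat >> h.py <<'E'
TRAY=np.array([.555,.330])
def lean(azd,tipz,sg=-1,leand=45,xy=TRAY,D=.090+.030-.005):
    a=np.radians(azd);t=np.radians(leand);h=np.array([np.cos(a),np.sin(a),0]);v=np.array([0,0,1.])
    z=h*np.sin(t)-v*np.cos(t);y=sg*(h*np.cos(t)+v*np.sin(t));R=np.stack([np.cross(y,z),y,z],1)
    return np.array([*xy,tipz])-z*D,R
E
python3 - <<'E'
from h import *
print(np.round(sense()['qpos'],1))
for az in(290,300,315):
  for z in(.2,.065):
    p,R=lean(az,z);print(az,z,np.round(p,3),np.round(ik(p,R),1))
# waypoint: vertical over tray
E
```

```text
[-17.9  10.7  81.8  -0.   87.5 -30.5]
290 0.2 [0.527 0.406 0.281] [ 47.2  41.   53.6 -40.7 105.4 -66.8]
290 0.065 [0.527 0.406 0.146] [ 47.2  46.4  62.5 -39.1  94.5 -57.6]
300 0.2 [0.514 0.4   0.281] [ 49.   35.4  63.6 -42.3  96.7 -70.1]
300 0.065 [0.514 0.4   0.146] [ 49.   41.6  72.  -42.1  85.8 -60.3]
315 0.2 [0.498 0.388 0.281] [ 50.5  27.   77.7 -45.1  83.4 -75.7]
315 0.065 [0.498 0.388 0.146] [ 50.5  34.4  85.9 -47.5  72.7 -64.2]
```

The press is out and hanging straight between the fingers: hole empty, blade across the rack, measured weight about 2.5 N. Next I carry it upright over the tray, lean it, then lower it.

```bash
python3 - <<'E'
from h import *
R=Rdown(np.radians(120)); print(ik([.53,.39,.33],R))
move_to([.53,.39,.33],R); s=sense(); print(np.round(s['position'],3),s['width'])
p,R=lean(300,.2); move_to(p,R); s=sense();print(s['width'])
p,R=lean(300,.075); print(movel(p,speed=.12,force_limit=12)); sleep(.5)
s=sense(); print(np.round(s['position']-p,4),np.round(s['ft_force'],1),s['width'],s['time_s'])
snap('scene','sc3');snap('side','sd3')
for n in('sc3','sd3'):
  i=cv2.imread(f'pics/{n}.png'); 
a=cv2.imread('pics/sc3.png')[150:390,360:600];b=cv2.imread('pics/sd3.png')[240:480,200:440]
cv2.imwrite('pics/crop3.png',np.hstack([cv2.resize(a,(400,400)),cv2.resize(b,(400,400))]))
E
```

```text
[ 2.66536964e+01  2.42273551e+01  6.12161465e+01 -2.54444375e-14
  9.45564984e+01 -9.33463036e+01]
[0.531 0.389 0.33 ] 0.02381699334962684
0.023744680409739014
False
[-0.      0.      0.0001] [-0.5 -1.1 -4.1] 0.02389168486627651 21.0083
```

View pics/crop3.png

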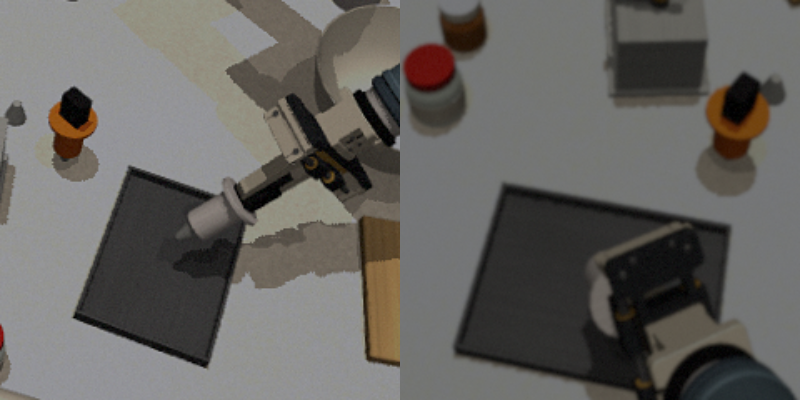

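The press leans with its nozzle over the tray. In the scene picture the tip is at about (468,292). I'll check the tip position and lean from the depth data.

```bash
python3 - <<'E'
from h import *
s=pickle.load(open('pics/sc3.pkl','rb'));print('exp px tip',proj(s,[.555,.33,.075]))
c=cloud(s)
m=(c[...,0]>.44)&(c[...,0]<.66)&(c[...,1]>.24)&(c[...,1]<.45)&(c[...,2]>.045)
hsv=cv2.cvtColor(s['pixels'],cv2.COLOR_RGB2HSV); 
p,R=lean(300,.075);tip=p+R[:,2]*.115;z=R[:,2]
P=c[m]; d=(tip-P)@z; rad=np.linalg.norm((P-tip)+np.outer(d,z),axis=1)
for a,b in((-.01,.005),(.005,.015),(.015,.03),(.035,.085),(.088,.1)):
  k=(d>a)&(d<b)&(rad<.06); print(a,b,k.sum(),'rad med/max',np.round(np.median(rad[k]),4) if k.any() else None,np.round(rad[k].max(),4) if k.any() else None,'zmin',np.round(P[k][:,2].min(),3) if k.any() else None)
k=(d>.032)&(d<.084)&(rad<.04)
# axis direction of barrel: cylinder axis minimises normals' component -> fit radius 21 mm cylinder
from scipy.optimize import least_squares
Q=P[k]
def f(v):
    ax=np.array([v[0],v[1],v[2]]);ax=ax/np.linalg.norm(ax);o=tip+np.array([v[3],v[4],v[5]]);w=Q-o
    return np.r_[np.linalg.norm(w-np.outer(w@ax,ax),axis=1)-.021, 1e-3*(v[3:]@ax), np.linalg.norm(v[:3])-1]
r=least_squares(f,[*(-z),0,0,0],loss='soft_l1',f_scale=.002);ax=r.x[:3]/np.linalg.norm(r.x[:3]);print('axis',ax,'lean',np.degrees(np.arccos(ax[2])),'tip',tip+r.x[3:])
E
```

```text
exp px tip [466.52885725 291.99403819]
-0.01 0.005 6 rad med/max 0.0082 0.0103 zmin 0.08
0.005 0.015 28 rad med/max 0.0102 0.014 zmin 0.08
0.015 0.03 63 rad med/max 0.0136 0.0209 zmin 0.089
0.035 0.085 460 rad med/max 0.0214 0.0267 zmin 0.1
0.088 0.1 237 rad med/max 0.0311 0.0387 zmin 0.124
axis [-0.3583823   0.61257438  0.7044961 ] lean 45.211150913668845 tip [0.55105761 0.33800911 0.08504803]
```

Fitted lean is 45.2°, and the observed tip lands within 2 px of where it should be. I'll lower about 1 cm so the tip is 6 cm above the tray, let it settle, check the nut once more, and hand in.

```bash
python3 - <<'E'
from meas import *
p,R=lean(300,.065); print(movel(p,speed=.05,force_limit=12)); sleep(.8)
s=sense(); print(np.round(s['position']-p,4),np.round(s['ft_force'],1),s['width'],np.abs(s['qd']).max(),s['time_s'])
sc=snap('scene','sc4'); m,c=top(sc,'blade'); z=np.nanmedian(c[m][:,2]); print('blade',z,*rect(sc,m,z))
print('px tip expected',proj(sc,[.555,.33,.065]))
E
```

```text
False
[-0.  0.  0.] [ 0.4  0.5 -2.8] 0.023816574914380145 0.11616769254568203 22.2583
blade 0.16270553812358685 [523.3  27.4] [10.6 59.3] 179.1
px tip expected [465.45175945 294.30613444]
```

View pics/sc4.png

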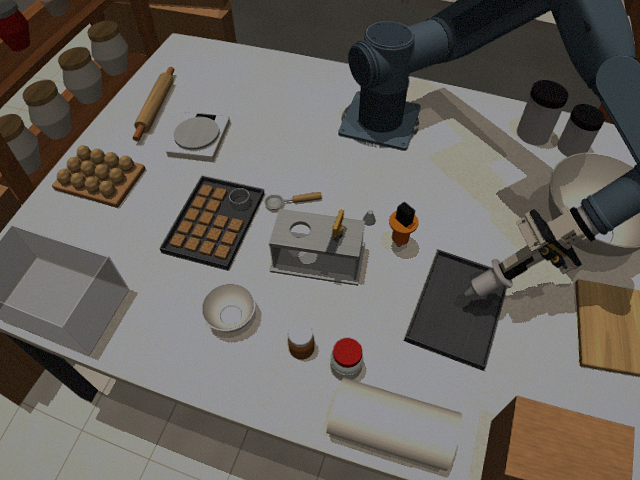

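The final scene shows the press held with its tip at about (467,295), against (465,294) expected. The hole is empty, the blade still stands across the rack, and the bystanders look unmoved.

```bash
python3 -c "
from workcell import *
print(hand_in())"
```

```text
the job is handed in; nothing more can be done
None
```

I freed the press, drew it straight up out of the rack, and handed in with it held leaning over the empty tray. The clock showed about 22 s of the 51 s allowed. `hand_in()` gives no verdict, so the checks below are my own.

- **Wing nut:** turned from about 0.11 rad to about 1.43 rad. The last picture still put it at about 1.41 rad, and the press had not shifted when I checked after the turn.
- **Lift:** the press came out with no force limit triggered, and the jaw width stayed at 24 mm throughout.
- **Final pose:** the lean fitted from the depth data was 45.2°, taken just before the last 1 cm of lowering, which kept the orientation. The nozzle tip is at about (0.555, 0.330, 0.065) m, the tray centre to within a few mm and 6 cm above its floor. The tip showed within about 2 px of where it should be.
- **Contact and surroundings:** the outside force was only the press's weight, about 3 N, and the arm was still. By eye in the last picture, the bystanders, the biscuit tray and the orange look-alike were unmoved.

**One disagreement:** the depth fit put the tip about 1 cm further up the press's axis than my geometry did. A fit to the barrel fixes that direction poorly, and either value is well inside the 30–120 mm limits.

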